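Lay out stripped air fittings in reverse order for reassembly

ROBOT

A 6-joint arm with a two-finger parallel gripper is mounted at the origin on the work surface. World frame = base frame: x ahead of the robot, y to its left, z up, the work surface at z = 0. Lengths are in m, angles in degrees, forces in N, time in s.
With the tool pointing down it reaches from about 0.4 to 0.825 m from the base axis. Payload 7 kg.
Tool frame: the origin (TCP) lies at the very end of the fingers, on their centre line; the grasp point (between the pads) lies 19 mm behind it; z points along the fingers, y is the line along which they close (so a half turn about z gives the same grasp; the last joint's range is limited). The gripper opens to 88 mm and grips with 3 to 60 N. Pads are 19 mm wide; open, the fingers measure 130 mm over their backs; the gripper's body (78 mm by 193 mm) begins 47 mm behind the grasp point.
Start: joints at [-51.102, 20.546, 0.682, 0, -70.136, -16.507], TCP at [0.257, -0.624, 0.227] pointing down, gripper open.
Joint ranges: [-176.03, 176.03], [-82.01, 121.73], [-58.28, 71.71], [-173.87, 95.51], [-174.79, -0.11], [-173.66, 173.66]. Speed limits (degrees/s): [136.94, 136.94, 172.46, 180, 180, 180].

INTERFACE

Orientations are given as [roll, pitch, yaw] about the fixed x, y, z axes, in that order (R = Rz(yaw) Ry(pitch) Rx(roll)).
In Python, from plant import r gives the robot as it stands. The module is installed in compiled form; this text tells all that it offers.
- The arm moves only by the tool jog_arm, never from a script. Its arguments are lists of equal length, an entry for each row: "travel": the shift along the tool's x, y, z each as a share of 50 cm, from -1 to 1, a list of three; "dr": the turn, a rotation vector about the tool's x, y, z each as a share of 360 degrees, from -1 to 1, a list of three; "claw": the opening, from 0 (shut) to 1 (fully open). A call has exactly 10 rows; each row is the pose to reach, as a shift and turn from the pose commanded when the call began, along the tool's axes at that moment, turning the shorter way round; what a row does not reach only later rows make up. A row lasts 1/8 s, in which the tool goes at most 62.5 mm and 10.7 degrees, less where a joint would pass 70% of its speed; a pose out of reach is approached as far as the arm can. A call with a number of a shift or a turn outside -1 to 1 is refused whole. A call with a gripper value outside its range is refused whole. The fingers move at their own pace and stop on an object; "newtons" is the grip in N (left out, the last holds). Time passes only in rows, so rows that repeat a pose let the fingers close, or fill a call up. It gives the time, the measured TCP pose, the force, the opening and the grip force at its end, in the units of the state.
- r.get_state(): the state, without advancing time (a new reading comes with each control period).
- r.capture(name): name is "scene" or "top" or "wrist"; returns a dict with "pixels" (400x640x3 uint8, red, green, blue), "range_z" (400x640 float32, m along the optical axis (not along the pixel's ray), 0 where there is no reading), "fx", "fy", "cx", "cy" (pixels), "position" and "attitude" of the camera in the world; the wrist camera has in their place "hand_eye" (4x4, takes a point from camera to tool coordinates, whose origin is the TCP and whose axes are the flange's). Camera axes: x right, y up, looking along -z (the intrinsics and any distortion apply to the point x, -y, -z); pixel columns grow to the right and rows downward; lengths in m; the calibration is good to about 2 mm. A picture is of the moment at which its call begins: read the wrist's pose just before it.
- r.close_job(): hands the job in; it is judged then, once.
Trained networks look in the newest picture that a camera, given by its name, has taken for a name from the list of things; names that differ only in an ending like _2 or _b are one class to them, and where a whole thing is asked for, a point or a joint stands for the part that bears it (a point fixed in the world has none). Each returns a list of dicts, best first, with "conf" (0 to 1); they miss things now and then, are a little off and sometimes report something else, mostly with a low value. They report only what shows in the picture. A call takes as long as a camera call. They do not tell look-alikes from the thing itself.
- r.boxes_of(name, camera): "extent" ([left, top, right, bottom] in pixels, round what is visible of it).
- r.regions_of(name, camera): "pixels" (400x640 bool, what is visible of it) and "extent" ([left, top, right, bottom] in pixels, round what is visible of it).
- r.tip_of(name, camera): "at" ([column, row] in pixels: a listed point, or the origin of a listed thing).
The state is a dict: "time_s": time; "joints": joint angles; "qd": joint speeds; "joint_torque": joint torques, N m; "tcp_pos": TCP position; "eef_rot": TCP orientation; "contact_force": force on the tool from outside, world axes, zero at the start; "moment": the same for the moment, N m; "gripper_width": finger opening in m; "gripper_force": force on a finger pad.
Only numpy, scipy, OpenCV 4.12 (cv2) and the standard library are available. Lean on these libraries where they do the work, as an engineer would, in place of code of your own. Each camera call takes 0.05 s, during which the arm holds its last target. There are 200 camera calls.

TASK

The four air-line fittings stand on the strip-down board in the order they came off the tank. Move them all to the assembly tray in reverse order, one upright on the floor of each compartment: seen from the robot, the leftmost fitting on the board goes into the rightmost compartment, the next one into the next, and so on. Do not tip a fitting over or drop it in; leave all four standing still and released.

Things in the scene. Friction and masses are not known exactly. Their poses are not given: they have to be found in the camera images.
- muffler: air exhaust muffler, the tallest fitting: upright cylinder 76 mm tall; flat aluminium foot disc 44 mm dia. (0 to 10 mm up), grey banded sleeve 38 mm dia. (10 to 56 mm), aluminium cap 44 mm dia. (56 to 65 mm), brass stub 16 mm dia. on top (65 to 76 mm). Loose, about 0.16 kg, stands on its foot. Origin: centre of its underside; z is up along its axis.
- coupler: slim brass quick coupler, 66 mm tall: foot disc 40 mm dia. (0 to 8 mm up), brass body 24 to 27 mm dia. (8 to 38 mm), collar 27 mm dia. (38 to 58 mm), steel nipple 13 mm dia. (58 to 66 mm). Loose, about 0.14 kg. Origin: centre of its underside; z is up along its axis.
- regulator: black pressure regulator, 70 mm tall: square body 42 x 42 mm (0 to 30 mm up), short steel neck 32 mm dia., round ribbed black knob 38 to 41 mm dia. (36 to 70 mm) with a grey disc on top. Loose, about 0.20 kg. The knob does not turn. Origin: centre of its underside; z is up along its axis.
- plug: squat aluminium hose-coupling plug, the shortest fitting, 54 mm tall: foot 44 mm dia. (0 to 20 mm up), waist 36 mm dia. (20 to 46 mm), rim 40 mm dia. (46 to 54 mm) with a black disc in its top. Loose, about 0.15 kg. Origin: centre of its underside; z is up along its axis.
- strip_board: grey strip-down board, a flat plate 92 mm (its x) by 324 mm (its y), 8 mm thick, fixed to the bench. It carries the four cork pads in one row along its y at y = -114, -38, +38 and +114 mm. Origin: centre of its underside, on the bench. Its +y end is the left end as seen from the robot's base.
- pad_muffler: cork pad 66 x 66 mm, 4 mm thick, fixed on the strip-down board; at the start the muffler stands on its centre. Origin: centre of its underside (8 mm above the bench; pad top 12 mm above the bench). Axes as the strip-down board's. The pads never move, so they keep showing the starting order.
- pad_coupler: cork pad 66 x 66 mm, 4 mm thick, fixed on the strip-down board; at the start the coupler stands on its centre. Origin: centre of its underside (8 mm above the bench; pad top 12 mm above the bench). Axes as the strip-down board's. The pads never move, so they keep showing the starting order.
- pad_regulator: cork pad 66 x 66 mm, 4 mm thick, fixed on the strip-down board; at the start the regulator stands on its centre. Origin: centre of its underside (8 mm above the bench; pad top 12 mm above the bench). Axes as the strip-down board's. The pads never move, so they keep showing the starting order.
- pad_plug: cork pad 66 x 66 mm, 4 mm thick, fixed on the strip-down board; at the start the plug stands on its centre. Origin: centre of its underside (8 mm above the bench; pad top 12 mm above the bench). Axes as the strip-down board's. The pads never move, so they keep showing the starting order.
- tray: wooden assembly tray, 88 (its x) by 314 mm (its y), fixed to the bench; four open compartments in a row along its y, centred at y = -114, -38, +38, +114 mm (x = 0), each 68 (x) by 66 mm (y) inside; pale floor 8 mm above the bench, dark walls and dividers 10 mm thick, tops 18 mm above the bench. Origin: centre of its underside. +y end: left as seen from the robot. Nearer or farther than the board.
Not all that is in view belongs to the job. What is shaped like the muffler but green or pink is not meant.

How it is judged:
By the outcome, as a careful person would: the job done as asked, in the order asked, and still so for the second after the job is handed in, with the robot touching nothing.
It also fails if it takes over 96 s, if anything falls off the work surface, if the arm or the gripper's body presses on something with over 40 N, if the wrist force passes 120 N, or if a joint passes its speed limit or range.

## Working session

There is one attempt and no reset: what is moved stays moved. The work goes in short steps, Python scripts to look and compute and a tool call to move; the robot and the scene stay as the last step left them, time stands still between calls to the robot, and variables do not carry over. Pictures are saved under pics/ and viewed, at most 14 in all, crops included, and the job is handed in when it is done.

Besides the shell and the picture viewer there is one more tool, called by a JSON object that holds its "op" and its "data", one argument or row to a line. jog_arm: Moves the arm, as the interface text tells. Its arguments: {"type":"object","properties":{"travel":{"type":"array"},"dr":{"type":"array"},"claw":{"type":"array"},"newtons":{"type":"number"}},"required":["travel","dr","claw"]}

```bash
mkdir -p pics
cat > h.py <<'E'
import numpy as np, cv2
from plant import r
from scipy.spatial.transform import Rotation as R
def cap(n,save=None):
    s=r.get_state(); c=r.capture(n)
    if save: cv2.imwrite('pics/'+save+'.png',c['pixels'][:,:,::-1])
    return s,c
def pts(c,s=None):
    v,u=np.mgrid[0:400,0:640]; z=c['range_z'].astype(float)
    p=np.stack([(u-c['cx'])/c['fx']*z,-(v-c['cy'])/c['fy']*z,-z],-1)
    if 'hand_eye' in c:
        H=np.array(c['hand_eye']); p=p@H[:3,:3].T+H[:3,3]
        return p@R.from_euler('xyz',s['eef_rot'],degrees=True).as_matrix().T+np.array(s['tcp_pos'])
    a=np.array(c['attitude'])
    M=a if a.shape==(3,3) else R.from_euler('xyz',a,degrees=True).as_matrix()
    return p@M.T+np.array(c['position'])
E
python3 - <<'E'
from h import *
for n in ('scene','top'):
    s,c=cap(n,n); print(n,{k:(v if k not in('pixels','range_z') else v.shape) for k,v in c.items()})
    P=pts(c)
    for o in ['muffler','coupler','regulator','plug','strip_board','tray','pad_muffler']:
        for d in r.regions_of(o,n)[:5]:
            m=d['pixels']&(c['range_z']>0)
            q=P[m]
            print(o,round(d['conf'],2),np.round(d['extent']),np.round(np.median(q,0),3),np.round(np.percentile(q[:,2],98),3))
print(s)
E
```

```text
scene {'pixels': (400, 640, 3), 'range_z': (400, 640), 'fx': 411.32425741543227, 'fy': 411.32425741543227, 'cx': 330.6597486771915, 'cy': 201.11038597909752, 'position': array([ 1.14348533, -0.40114359,  0.42878358]), 'attitude': array([60.36499398,  0.71004975, 54.36131516])}
muffler 0.95 [382. 227. 411. 276.] [ 0.778 -0.024  0.043] 0.074
muffler 0.91 [305. 196. 328. 241.] [ 0.642 -0.079  0.053] 0.086
muffler 0.82 [236. 214. 263. 258.] [ 0.605 -0.185  0.044] 0.075
muffler 0.78 [263. 238. 294. 287.] [ 0.693 -0.183  0.044] 0.075
coupler 0.91 [378. 184. 398. 221.] [0.659 0.074 0.038] 0.076
regulator 0.93 [340. 188. 368. 231.] [ 0.657 -0.003  0.043] 0.081
plug 0.71 [410. 181. 435. 216.] [0.675 0.142 0.042] 0.066
strip_board 0.83 [281. 198. 454. 261.] [ 0.678 -0.026  0.006] 0.008
tray 0.87 [229. 158. 370. 223.] [ 0.461 -0.006  0.009] 0.018
pad_muffler 0.71 [293. 227. 342. 251.] [ 0.65  -0.084  0.011] 0.012
top {'pixels': (400, 640, 3), 'range_z': (400, 640), 'fx': 363.0561040756349, 'fy': 363.0561040756349, 'cx': 317.1702370431873, 'cy': 194.13190447711264, 'position': array([ 0.47344445
[... 886 characters left out ...]
012] 0.015
{'time_s': 0.4, 'joints': array([-5.11017016e+01,  2.05538791e+01,  6.75708741e-01, -4.33106493e-03,
       -7.01350168e+01, -1.65053282e+01]), 'qd': array([-0.07994565, -0.01433435,  0.04511206,  0.06580608,  0.107761  ,
       -0.01020613]), 'joint_torque': array([ 2.45005294e-04, -5.81675398e+01,  2.92919397e+01,  6.99345857e+00,
        1.08447814e-02, -8.39605582e-05]), 'tcp_pos': array([ 0.25709043, -0.62403544,  0.22641513]), 'eef_rot': array([ 1.79986199e+02,  1.58615516e-04, -1.57608502e+02]), 'contact_force': array([-0.50494694, -1.10381296,  0.37253176]), 'moment': array([ 0.06221972, -0.01350672,  0.03446835]), 'gripper_force': 0.0, 'gripper_width': 0.0877244300546891}
```

View pics/scene.png

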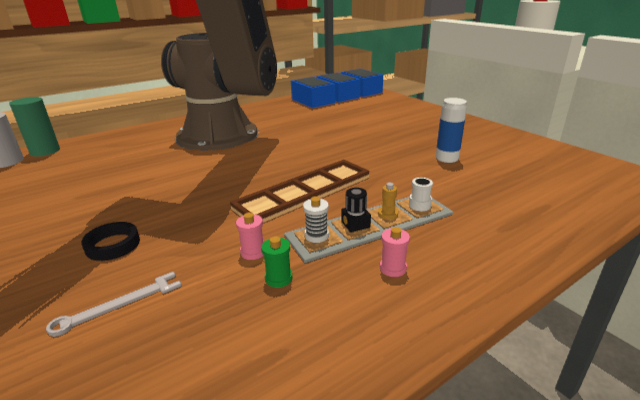

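View pics/top.png

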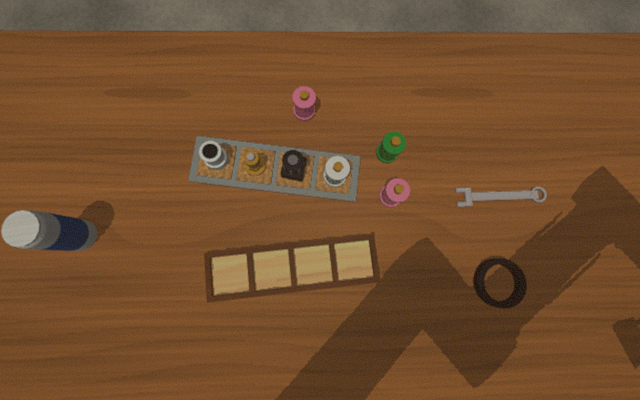

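Scene: muffler (316,222) with banded sleeve, regulator (356,210), coupler (390,203) and plug (421,195) stand on the board. The look-alikes are pink (250,237), green (277,262) and pink (395,252), all off the board and rejected by colour. Left to right from the robot the order is plug, coupler, regulator, muffler. Tray compartments at y -114, -38, +38, +114 therefore get plug, coupler, regulator, muffler. Next I measure the board and tray.

```bash
cat >> h.py <<'E'
def rect(xy):
    (cx,cy),(w,h),a=cv2.minAreaRect(xy.astype(np.float32)*1000)
    a=a if w<h else a-90   # short side direction = thing's x
    a=(a+90)%180-90
    return np.round([cx,cy,min(w,h),max(w,h),a],1)
def layout(P,c,lo=.005):
    z=P[...,2]; ok=(c['range_z']>0)
    m=(ok&(z>lo)&(z<.1)).astype(np.uint8); m=cv2.morphologyEx(m,cv2.MORPH_OPEN,np.ones((3,3)))
    n,l,st,_=cv2.connectedComponentsWithStats(m)
    for i in range(1,n):
        if st[i,4]>2000:
            q=P[(l==i)]; zz=np.median(q[:,2]); low=q[q[:,2]<.03]
            print('comp',st[i],rect(low[:,:2]),np.round(np.percentile(low[:,2],[5,50,95]),4))
def topof(P,m,zlo):
    q=P[m&(P[...,2]>zlo)]
    if len(q)<5: return None
    (a,b),rad=cv2.minEnclosingCircle(q[:,:2].astype(np.float32)*1000); return np.round([a,b,rad,q[:,2].max()*1000,len(q)],1)
def go(pos,yaw):
    s=r.get_state(); M=R.from_euler('xyz',s['eef_rot'],degrees=True)
    t=M.inv().apply(np.array(pos)-s['tcp_pos'])/.5
    d=(M.inv()*R.from_euler('xyz',[180,0,yaw],degrees=True)).as_rotvec(degrees=True)/360
    print('travel',np.round(t,4),'dr',np.round(d,4))
E
python3 - <<'E'
from h import *
s,c=cap('top'); P=pts(c); layout(P,c)
for o,z in [('muffler',.07),('coupler',.055),('regulator',.07),('plug',.055)]:
    d=r.regions_of(o,'top')[0]; print(o,topof(P,d['pixels']&(c['range_z']>0),z))
w=r.capture('wrist'); print(np.round(w['hand_eye'],3),w['fx'])
go([.50,0.0,.36],-99)
E
```

```text
comp [ 189  136  172   66 7669] [649.5  43.2  92.3 323.7  -7.8] [0.0068 0.0101 0.019 ]
comp [ 204  235  177   68 8463] [460.3  11.8  88.1 314.8   5.3] [0.0068 0.0094 0.0196]
muffler [ 592.9 -178.6    8.3   79.2   73. ]
coupler [652.   80.8  13.3  80.2 193. ]
regulator [644.5   7.6  19.7  85.9 391. ]
plug [666.3 154.1  19.6  69.6 375. ]
[[-0.     0.953  0.303  0.083]
 [ 1.     0.001 -0.001  0.001]
 [-0.001  0.303 -0.953 -0.158]
 [ 0.     0.     0.     1.   ]] 353.35787139563894
travel [-0.9246  0.969  -0.2668] dr [ 0.      0.     -0.1628]
```

{"op": "jog_arm", "data": {
  "travel": [
    [-0.92,0.97,-0.26],
    [-0.92,0.97,-0.26],
    [-0.92,0.97,-0.26],
    [-0.92,0.97,-0.26],
    [-0.92,0.97,-0.26],
    [-0.92,0.97,-0.26],
    [-0.92,0.97,-0.26],
    [-0.92,0.97,-0.26],
    [-0.92,0.97,-0.26],
    [-0.92,0.97,-0.26]
  ],
  "dr": [
    [0,0,-0.163],
    [0,0,-0.163],
    [0,0,-0.163],
    [0,0,-0.163],
    [0,0,-0.163],
    [0,0,-0.163],
    [0,0,-0.163],
    [0,0,-0.163],
    [0,0,-0.163],
    [0,0,-0.163]
  ],
  "claw": [1,1,1,1,1,1,1,1,1,1],
  "newtons": 20
}}

```text
time_s: 2.35
tcp_pos: [0.4781, -0.0497, 0.3469]
eef_rot: [-179.9, 0.0, -98.9]
contact_force: [1.3, 0.1, 1.0]
gripper_width: 0.0879
gripper_force: 0.0
```

```bash
python3 -c "
from h import *
go([.56,0,.34],-97.8)"
```

```text
travel [-0.1235 -0.1463  0.014 ] dr [-0.0002  0.0001 -0.0031]
```

{"op": "jog_arm", "data": {
  "travel": [
    [-0.12,-0.146,0.014],
    [-0.12,-0.146,0.014],
    [-0.12,-0.146,0.014],
    [-0.12,-0.146,0.014],
    [-0.12,-0.146,0.014],
    [-0.12,-0.146,0.014],
    [-0.12,-0.146,0.014],
    [-0.12,-0.146,0.014],
    [-0.12,-0.146,0.014],
    [-0.12,-0.146,0.014]
  ],
  "dr": [
    [0,0,-0.003],
    [0,0,-0.003],
    [0,0,-0.003],
    [0,0,-0.003],
    [0,0,-0.003],
    [0,0,-0.003],
    [0,0,-0.003],
    [0,0,-0.003],
    [0,0,-0.003],
    [0,0,-0.003]
  ],
  "claw": [1,1,1,1,1,1,1,1,1,1]
}}

```text
time_s: 3.6
tcp_pos: [0.5593, -0.0037, 0.3388]
eef_rot: [180.0, -0.0, -97.8]
contact_force: [0.2, 0.4, 0.9]
gripper_width: 0.0874
gripper_force: 0.0
```

Run:
```python
from h import *
s,c=cap('wrist','w1'); P=pts(c,s); print(s['tcp_pos'],s['eef_rot']); layout(P,c)
ok=c['range_z']>0
for o,p,z in [('muffler',(634,-69.7),.06),('coupler',(654.7,80.9),.055),('regulator',(644.3,5.5),.07),('plug',(665,156.2),.06)]:
    m=ok&(np.hypot(P[...,0]*1000-p[0],P[...,1]*1000-p[1])<34)
    print(o,topof(P,m,z))
go([.665,.155,.130],-97.8)
```

```text
[ 0.55934016 -0.00374972  0.3388336 ] [ 1.79996905e+02 -1.92826344e-03 -9.78498682e+01]
comp [  339    29   102   239 14818] [459.7  14.6  88.5 314.5   5.3] [0.0066 0.0087 0.0187]
comp [  224    80    75   220 13896] [649.   46.5  92.2 322.5  -7.9] [0.0066 0.0092 0.0189]
muffler [ 630.   -62.8   26.8  439.4 8499. ]
coupler [651.9  84.   13.8  79.7 379. ]
regulator [644.4   9.4  19.5  84.3 799. ]
plug [666.1 156.8  20.1  68.6 609. ]
travel [-0.3434 -0.1661  0.4176] dr [ 0.     -0.     -0.0001]
```

View pics/w1.png

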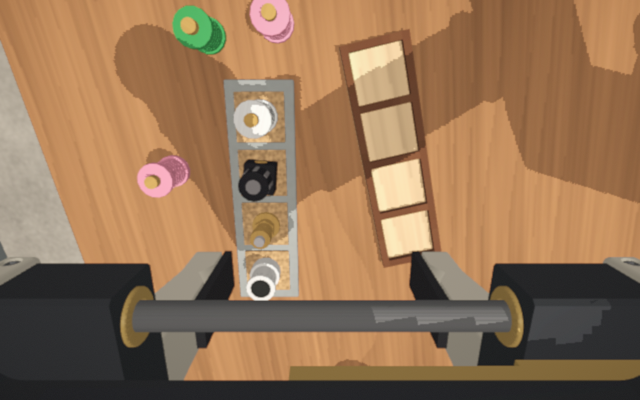

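```bash
cat >> h.py <<'E'
def loc(c,a,y): a=np.radians(a); return np.array(c)+y/1000*np.array([-np.sin(a),np.cos(a)])
BY,TY=-7.85,5.3
for i,n in enumerate(['plug','coupler','regulator','muffler']):
    y=114-76*i
    globals()['P_'+n]=loc([.6492,.0455],BY,y); globals()['T_'+n]=loc([.460,.0136],TY,-y)
E
python3 -c "
from h import *
for n in ['plug','coupler','regulator','muffler']: print(n,globals()['P_'+n],globals()['T_'+n])
go([*P_plug,.130],-97.85); print(go([*P_plug,.042],-97.85))"
```

```text
plug [0.66477013 0.15843171] [ 0.47053025 -0.09991262]
coupler [0.65439004 0.0831439 ] [ 0.46351008 -0.02423754]
regulator [0.64400996 0.0078561 ] [0.45648992 0.05143754]
muffler [ 0.63362987 -0.06743171] [0.44946975 0.12711262]
travel [-0.3501 -0.1647  0.4176] dr [ 0. -0.  0.]
travel [-0.3501 -0.1647  0.5936] dr [ 0. -0.  0.]
None
```

The wrist view agrees: muffler (255,117), regulator (260,180), coupler (263,230), plug (262,280) on the board, with green and pink off it. I start with the plug.

{"op": "jog_arm", "data": {
  "travel": [
    [-0.35,-0.165,0.418],
    [-0.35,-0.165,0.418],
    [-0.35,-0.165,0.418],
    [-0.35,-0.165,0.418],
    [-0.35,-0.165,0.418],
    [-0.35,-0.165,0.418],
    [-0.35,-0.165,0.594],
    [-0.35,-0.165,0.594],
    [-0.35,-0.165,0.594],
    [-0.35,-0.165,0.594]
  ],
  "dr": [
    [0,0,0],
    [0,0,0],
    [0,0,0],
    [0,0,0],
    [0,0,0],
    [0,0,0],
    [0,0,0],
    [0,0,0],
    [0,0,0],
    [0,0,0]
  ],
  "claw": [1,1,1,1,1,1,1,1,1,1]
}}

```text
time_s: 4.9
tcp_pos: [0.6662, 0.1585, 0.0441]
eef_rot: [-179.9, 0.1, -97.8]
contact_force: [-0.5, 0.1, 0.4]
gripper_width: 0.0879
gripper_force: 0.0
```

{"op": "jog_arm", "data": {
  "travel": [
    [0,0,0],
    [0,0,0],
    [0,0,0],
    [0,0,0],
    [0,0,0],
    [0,0,0],
    [0,0,-0.03],
    [0,0,-0.1],
    [0,0,-0.16],
    [0,0,-0.16]
  ],
  "dr": [
    [0,0,0],
    [0,0,0],
    [0,0,0],
    [0,0,0],
    [0,0,0],
    [0,0,0],
    [0,0,0],
    [0,0,0],
    [0,0,0],
    [0,0,0]
  ],
  "claw": [0.3,0.3,0.3,0.3,0.3,0.3,0.3,0.3,0.3,0.3],
  "newtons": 20
}}

```text
time_s: 6.15
tcp_pos: [0.6666, 0.159, 0.1258]
eef_rot: [-179.7, 0.2, -97.8]
contact_force: [0.2, -0.1, -2.8]
gripper_width: 0.0393
gripper_force: 20.0
```

```bash
python3 -c "
from h import *
go([*T_plug,.125],-84.7); go([*T_plug,.038],-84.7); print(r.get_state()['tcp_pos'])"
```

```text
travel [ 0.5664  0.3179 -0.0015] dr [-0.0008  0.0004 -0.0365]
travel [0.5669 0.3187 0.1725] dr [-0.0008  0.0004 -0.0365]
[0.66655789 0.15902374 0.1258262 ]
```

{"op": "jog_arm", "data": {
  "travel": [
    [0.566,0.318,-0.01],
    [0.566,0.318,-0.01],
    [0.566,0.318,-0.01],
    [0.566,0.318,-0.01],
    [0.566,0.318,-0.01],
    [0.566,0.318,-0.01],
    [0.566,0.318,0],
    [0.566,0.318,0.05],
    [0.566,0.318,0.11],
    [0.566,0.318,0.155]
  ],
  "dr": [
    [0,0,-0.0365],
    [0,0,-0.0365],
    [0,0,-0.0365],
    [0,0,-0.0365],
    [0,0,-0.0365],
    [0,0,-0.0365],
    [0,0,-0.0365],
    [0,0,-0.0365],
    [0,0,-0.0365],
    [0,0,-0.0365]
  ],
  "claw": [0.3,0.3,0.3,0.3,0.3,0.3,0.3,0.3,0.3,0.3]
}}

```text
time_s: 7.4
tcp_pos: [0.4692, -0.0994, 0.0428]
eef_rot: [179.9, 0.0, -84.6]
contact_force: [-0.3, -1.0, -1.3]
gripper_width: 0.0392
gripper_force: 20.0
```

```bash
python3 -c "
from h import *
cap('wrist','w2')
go([*T_plug,.038],-84.7); s=r.get_state(); print(s['tcp_pos'],s['contact_force'])"
```

```text
travel [ 0.0014 -0.0057  0.0047] dr [0.0007 0.     0.    ]
[ 0.46761656 -0.09947912  0.04037717] [-1.46271485  0.21275667 -5.06244295]
```

View pics/w2.png

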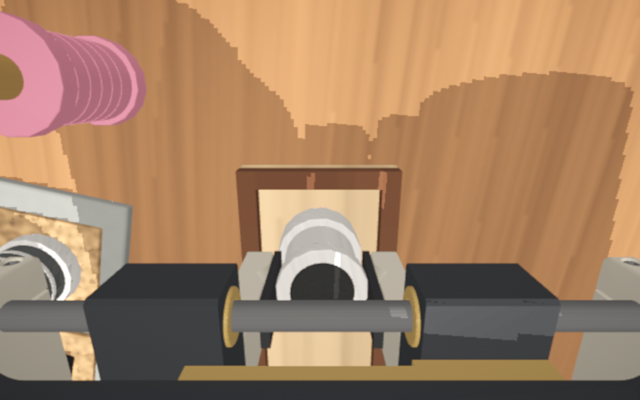

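The plug hangs over the floor of the rightmost compartment (320,250). I lower it gently.

{"op": "jog_arm", "data": {
  "travel": [
    [0,-0.005,0.002],
    [0,-0.005,0.003],
    [0,-0.005,0.004],
    [0,-0.005,0.005],
    [0,-0.005,0.005],
    [0,-0.005,0.005],
    [0,-0.005,0.005],
    [0,-0.005,0.005],
    [0,-0.005,0.005],
    [0,-0.005,0.005]
  ],
  "dr": [
    [0,0,0],
    [0,0,0],
    [0,0,0],
    [0,0,0],
    [0,0,0],
    [0,0,0],
    [0,0,0],
    [0,0,0],
    [0,0,0],
    [0,0,0]
  ],
  "claw": [0.3,0.3,0.3,0.3,0.3,0.3,0.3,0.3,0.3,0.3]
}}

```text
time_s: 8.7
tcp_pos: [0.4713, -0.1001, 0.0419]
eef_rot: [180.0, -0.0, -84.7]
contact_force: [-0.2, -1.1, -1.0]
gripper_width: 0.0388
gripper_force: 20.0
```

{"op": "jog_arm", "data": {
  "travel": [
    [0,0,0.001],
    [0,0,0.002],
    [0,0,0.003],
    [0,0,0.004],
    [0,0,0.005],
    [0,0,0.005],
    [0,0,0.005],
    [0,0,0.005],
    [0,0,0.005],
    [0,0,0.005]
  ],
  "dr": [
    [0,0,0],
    [0,0,0],
    [0,0,0],
    [0,0,0],
    [0,0,0],
    [0,0,0],
    [0,0,0],
    [0,0,0],
    [0,0,0],
    [0,0,0]
  ],
  "claw": [0.3,0.3,0.3,0.3,0.3,0.3,0.3,0.3,0.3,0.3]
}}

```text
time_s: 9.95
tcp_pos: [0.4713, -0.1001, 0.0394]
eef_rot: [-180.0, 0.0, -84.7]
contact_force: [-0.2, 0.2, -1.0]
gripper_width: 0.0391
gripper_force: 20.0
```

{"op": "jog_arm", "data": {
  "travel": [
    [0,0,0.001],
    [0,0,0.001],
    [0,0,0.002],
    [0,0,0.002],
    [0,0,0.003],
    [0,0,0.003],
    [0,0,0.003],
    [0,0,0.003],
    [0,0,0.003],
    [0,0,0.003]
  ],
  "dr": [
    [0,0,0],
    [0,0,0],
    [0,0,0],
    [0,0,0],
    [0,0,0],
    [0,0,0],
    [0,0,0],
    [0,0,0],
    [0,0,0],
    [0,0,0]
  ],
  "claw": [0.3,0.3,0.3,0.3,0.3,0.3,0.3,0.3,0.3,0.3]
}}

```text
time_s: 11.2
tcp_pos: [0.4714, -0.1001, 0.0379]
eef_rot: [-180.0, -0.0, -84.7]
contact_force: [0.3, 0.6, 1.9]
gripper_width: 0.039
gripper_force: 20.0
```

```bash
python3 -c "
from h import *
go([*P_coupler,.135],-97.85); go([*P_coupler,.041],-97.85)"
```

```text
travel [-0.3311 -0.3983 -0.1941] dr [-0.     -0.      0.0365]
travel [-0.3311 -0.3983 -0.0061] dr [-0.     -0.      0.0365]
```

{"op": "jog_arm", "data": {
  "travel": [
    [0,0,0],
    [0,0,0],
    [0,0,0],
    [0,0,0],
    [0,0,0],
    [0,0,-0.06],
    [0,0,-0.19],
    [0,0,-0.19],
    [0,0,-0.19],
    [0,0,-0.19]
  ],
  "dr": [
    [0,0,0],
    [0,0,0],
    [0,0,0],
    [0,0,0],
    [0,0,0],
    [0,0,0],
    [0,0,0],
    [0,0,0],
    [0,0,0],
    [0,0,0]
  ],
  "claw": [0.6,0.8,0.9,1,1,1,1,1,1,1]
}}

```text
time_s: 12.45
tcp_pos: [0.4704, -0.1002, 0.1318]
eef_rot: [179.9, 0.0, -84.7]
contact_force: [0.5, 0.2, 0.2]
gripper_width: 0.0875
gripper_force: 0.0
```

```bash
python3 -c "
from h import *
go([*P_coupler,.135],-97.85); go([*P_coupler,.041],-97.85)"
```

```text
travel [-0.3312 -0.4002 -0.0073] dr [ 0.0003 -0.      0.0365]
travel [-0.3312 -0.4006  0.1807] dr [ 0.0003 -0.      0.0365]
```

{"op": "jog_arm", "data": {
  "travel": [
    [-0.331,-0.4,-0.007],
    [-0.331,-0.4,-0.007],
    [-0.331,-0.4,-0.007],
    [-0.331,-0.4,-0.007],
    [-0.331,-0.4,-0.007],
    [-0.331,-0.4,-0.007],
    [-0.331,-0.4,0.08],
    [-0.331,-0.4,0.18],
    [-0.331,-0.4,0.18],
    [-0.331,-0.4,0.18]
  ],
  "dr": [
    [0,0,0.0365],
    [0,0,0.0365],
    [0,0,0.0365],
    [0,0,0.0365],
    [0,0,0.0365],
    [0,0,0.0365],
    [0,0,0.0365],
    [0,0,0.0365],
    [0,0,0.0365],
    [0,0,0.0365]
  ],
  "claw": [1,1,1,1,1,1,1,1,1,1]
}}

```text
time_s: 13.7
tcp_pos: [0.6557, 0.0826, 0.0446]
eef_rot: [-179.9, 0.0, -97.9]
contact_force: [0.5, -0.2, 0.2]
gripper_width: 0.0877
gripper_force: 0.0
```

{"op": "jog_arm", "data": {
  "travel": [
    [0,0,0],
    [0,0,0],
    [0,0,0],
    [0,0,0],
    [0,0,0],
    [0,0,0],
    [0,0,0],
    [0,0,0],
    [0,0,0],
    [0,0,0]
  ],
  "dr": [
    [0,0,0],
    [0,0,0],
    [0,0,0],
    [0,0,0],
    [0,0,0],
    [0,0,0],
    [0,0,0],
    [0,0,0],
    [0,0,0],
    [0,0,0]
  ],
  "claw": [1,0.15,0.15,0.15,0.15,0.15,0.15,0.15,0.15,0.15]
}}

```text
time_s: 14.95
tcp_pos: [0.655, 0.0832, 0.0427]
eef_rot: [180.0, -0.0, -97.8]
contact_force: [-0.2, -0.5, -1.0]
gripper_width: 0.0261
gripper_force: 20.0
```

```bash
python3 -c "
from h import *
go([*T_coupler,.135],-84.7); go([*T_coupler,.039],-84.7)"
```

```text
travel [ 0.2651  0.3501 -0.1844] dr [ 0.     -0.     -0.0365]
travel [0.2651 0.3501 0.0076] dr [ 0.     -0.     -0.0365]
```

{"op": "jog_arm", "data": {
  "travel": [
    [0,0,-0.06],
    [0,0,-0.184],
    [0,0,-0.184],
    [0.265,0.35,-0.184],
    [0.265,0.35,-0.184],
    [0.265,0.35,-0.184],
    [0.265,0.35,-0.184],
    [0.265,0.35,-0.184],
    [0.265,0.35,-0.184],
    [0.265,0.35,-0.1]
  ],
  "dr": [
    [0,0,0],
    [0,0,0],
    [0,0,0],
    [0,0,-0.0365],
    [0,0,-0.0365],
    [0,0,-0.0365],
    [0,0,-0.0365],
    [0,0,-0.0365],
    [0,0,-0.0365],
    [0,0,-0.0365]
  ],
  "claw": [0.15,0.15,0.15,0.15,0.15,0.15,0.15,0.15,0.15,0.15]
}}

```text
time_s: 16.2
tcp_pos: [0.4675, -0.0229, 0.0947]
eef_rot: [-179.6, 0.1, -84.6]
contact_force: [1.1, -0.1, -2.8]
gripper_width: 0.0266
gripper_force: 20.0
```

```bash
python3 -c "
from h import *
s,c=cap('wrist'); go([*T_coupler,.039],-84.7);s=r.get_state(); print(s['tcp_pos'],s['gripper_width'])"
```

```text
travel [ 0.0009 -0.0022  0.0982] dr [ 0.0006  0.0001 -0.0002]
[ 0.46253182 -0.0239096   0.08809559] 0.025707861457749594
```

{"op": "jog_arm", "data": {
  "travel": [
    [0,0,0.05],
    [0,0,0.08],
    [0,0,0.092],
    [0,0,0.097],
    [0,0,0.1],
    [0,0,0.102],
    [0,0,0.104],
    [0,0,0.106],
    [0,0,0.107],
    [0,0,0.107]
  ],
  "dr": [
    [0,0,0],
    [0,0,0],
    [0,0,0],
    [0,0,0],
    [0,0,0],
    [0,0,0],
    [0,0,0],
    [0,0,0],
    [0,0,0],
    [0,0,0]
  ],
  "claw": [0.15,0.15,0.15,0.15,0.15,0.15,0.15,0.15,0.15,0.15]
}}

```text
time_s: 17.5
tcp_pos: [0.4637, -0.0242, 0.0394]
eef_rot: [180.0, -0.0, -84.7]
contact_force: [-0.9, -0.4, -0.6]
gripper_width: 0.0264
gripper_force: 20.0
```

{"op": "jog_arm", "data": {
  "travel": [
    [0,0,0],
    [0,0,0],
    [0,0,0.001],
    [0,0,0.001],
    [0,0,0.001],
    [0,0,0.001],
    [0,0,0.001],
    [0,0,0.001],
    [0,0,0.001],
    [0,0,0.001]
  ],
  "dr": [
    [0,0,0],
    [0,0,0],
    [0,0,0],
    [0,0,0],
    [0,0,0],
    [0,0,0],
    [0,0,0],
    [0,0,0],
    [0,0,0],
    [0,0,0]
  ],
  "claw": [0.15,0.15,0.15,0.15,0.15,0.15,0.15,0.15,0.15,0.15]
}}

```text
time_s: 18.75
tcp_pos: [0.4637, -0.0242, 0.0389]
eef_rot: [-180.0, 0.0, -84.7]
contact_force: [0.8, -0.2, -1.5]
gripper_width: 0.0263
gripper_force: 20.0
```

{"op": "jog_arm", "data": {
  "travel": [
    [0,0,0.001],
    [0,0,0.001],
    [0,0,0.002],
    [0,0,0.002],
    [0,0,0.002],
    [0,0,0.002],
    [0,0,0.002],
    [0,0,0.002],
    [0,0,0.002],
    [0,0,0.002]
  ],
  "dr": [
    [0,0,0],
    [0,0,0],
    [0,0,0],
    [0,0,0],
    [0,0,0],
    [0,0,0],
    [0,0,0],
    [0,0,0],
    [0,0,0],
    [0,0,0]
  ],
  "claw": [0.15,0.15,0.15,0.15,0.15,0.15,0.15,0.15,0.15,0.15]
}}

```text
time_s: 20.0
tcp_pos: [0.4638, -0.0243, 0.0384]
eef_rot: [-180.0, -0.0, -84.7]
contact_force: [-3.0, 0.4, 9.1]
gripper_width: 0.0267
gripper_force: 20.0
```

{"op": "jog_arm", "data": {
  "travel": [
    [0,0,-0.001],
    [0,0,-0.001],
    [0,0,-0.001],
    [0,0,-0.001],
    [0,0,-0.001],
    [0,0,-0.001],
    [0,0,-0.06],
    [0,0,-0.2],
    [0,0,-0.2],
    [0,0,-0.2]
  ],
  "dr": [
    [0,0,0],
    [0,0,0],
    [0,0,0],
    [0,0,0],
    [0,0,0],
    [0,0,0],
    [0,0,0],
    [0,0,0],
    [0,0,0],
    [0,0,0]
  ],
  "claw": [0.15,0.4,0.6,0.8,1,1,1,1,1,1]
}}

```text
time_s: 21.25
tcp_pos: [0.4639, -0.024, 0.1384]
eef_rot: [-179.9, 0.0, -84.7]
contact_force: [0.1, 0.3, -0.4]
gripper_width: 0.0877
gripper_force: 0.0
```

```bash
python3 -c "
from h import *
s,c=cap('wrist','w3'); go([*P_regulator,.14],-97.85); go([*P_regulator,.046],-97.85)"
```

```text
travel [-0.0307 -0.3659 -0.0053] dr [0.0001 0.     0.0364]
travel [-0.0306 -0.366   0.1827] dr [0.0001 0.     0.0364]
```

View pics/w3.png

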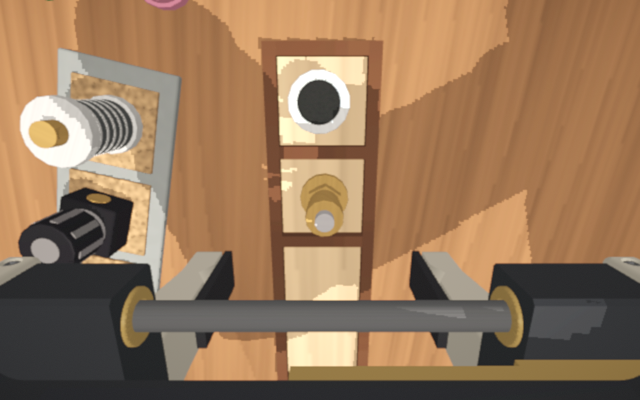

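Plug (320,100) and coupler (323,205) stand upright in the two rightmost compartments. Regulator next.

{"op": "jog_arm", "data": {
  "travel": [
    [-0.0305,-0.366,-0.006],
    [-0.0305,-0.366,-0.006],
    [-0.0305,-0.366,-0.006],
    [-0.0305,-0.366,-0.006],
    [-0.0305,-0.366,-0.006],
    [-0.0305,-0.366,0.08],
    [-0.0305,-0.366,0.182],
    [-0.0305,-0.366,0.182],
    [-0.0305,-0.366,0.182],
    [-0.0305,-0.366,0.182]
  ],
  "dr": [
    [0,0,0.0365],
    [0,0,0.0365],
    [0,0,0.0365],
    [0,0,0.0365],
    [0,0,0.0365],
    [0,0,0.0365],
    [0,0,0.0365],
    [0,0,0.0365],
    [0,0,0.0365],
    [0,0,0.0365]
  ],
  "claw": [1,1,1,1,1,1,1,1,1,1]
}}

```text
time_s: 22.55
tcp_pos: [0.6459, 0.0082, 0.0495]
eef_rot: [-179.8, 0.1, -97.8]
contact_force: [-0.1, -0.2, 0.1]
gripper_width: 0.0875
gripper_force: 0.0
```

{"op": "jog_arm", "data": {
  "travel": [
    [0,0,0],
    [0,0,0],
    [0,0,0],
    [0,0,0],
    [0,0,0],
    [0,0,0],
    [0,0,0],
    [0,0,0],
    [0,0,0],
    [0,0,0]
  ],
  "dr": [
    [0,0,0],
    [0,0,0],
    [0,0,0],
    [0,0,0],
    [0,0,0],
    [0,0,0],
    [0,0,0],
    [0,0,0],
    [0,0,0],
    [0,0,0]
  ],
  "claw": [1,0.3,0.3,0.3,0.3,0.3,0.3,0.3,0.3,0.3]
}}

```text
time_s: 23.8
tcp_pos: [0.6445, 0.0079, 0.0468]
eef_rot: [180.0, -0.0, -97.9]
contact_force: [0.8, 0.2, -0.8]
gripper_width: 0.0376
gripper_force: 20.0
```

```bash
python3 -c "
from h import *
go([*T_regulator,.145],-84.7); s=r.get_state(); go([*T_regulator,s['tcp_pos'][2]-.004],-84.7)"
```

```text
travel [-0.035   0.3843 -0.1963] dr [ 0.     -0.     -0.0365]
travel [-0.035   0.3843  0.008 ] dr [ 0.     -0.     -0.0365]
```

{"op": "jog_arm", "data": {
  "travel": [
    [0,0,-0.06],
    [0,0,-0.19],
    [0,0,-0.19],
    [-0.035,0.384,-0.19],
    [-0.035,0.384,-0.19],
    [-0.035,0.384,-0.19],
    [-0.035,0.384,-0.19],
    [-0.035,0.384,-0.19],
    [-0.035,0.384,-0.19],
    [-0.035,0.384,-0.1]
  ],
  "dr": [
    [0,0,0],
    [0,0,0],
    [0,0,0],
    [0,0,-0.0365],
    [0,0,-0.0365],
    [0,0,-0.0365],
    [0,0,-0.0365],
    [0,0,-0.0365],
    [0,0,-0.0365],
    [0,0,-0.0365]
  ],
  "claw": [0.3,0.3,0.3,0.3,0.3,0.3,0.3,0.3,0.3,0.3]
}}

```text
time_s: 25.05
tcp_pos: [0.4605, 0.0527, 0.0986]
eef_rot: [-179.6, 0.1, -84.7]
contact_force: [-0.1, 0.4, -2.8]
gripper_width: 0.0375
gripper_force: 20.0
```

{"op": "jog_arm", "data": {
  "travel": [
    [0,0,0.05],
    [0,0,0.08],
    [0,0,0.092],
    [0,0,0.097],
    [0,0,0.1],
    [0,0,0.102],
    [0,0,0.104],
    [0,0,0.106],
    [0,0,0.107],
    [0,0,0.107]
  ],
  "dr": [
    [0,0,0],
    [0,0,0],
    [0,0,0],
    [0,0,0],
    [0,0,0],
    [0,0,0],
    [0,0,0],
    [0,0,0],
    [0,0,0],
    [0,0,0]
  ],
  "claw": [0.3,0.3,0.3,0.3,0.3,0.3,0.3,0.3,0.3,0.3]
}}

```text
time_s: 26.3
tcp_pos: [0.4567, 0.0514, 0.0434]
eef_rot: [180.0, -0.0, -84.7]
contact_force: [0.2, -0.1, -2.1]
gripper_width: 0.0377
gripper_force: 20.0
```

{"op": "jog_arm", "data": {
  "travel": [
    [0,0,0],
    [0,0,0],
    [0,0,0],
    [0,0,0],
    [0,0,0.001],
    [0,0,0.001],
    [0,0,0.001],
    [0,0,0.001],
    [0,0,0.001],
    [0,0,0.001]
  ],
  "dr": [
    [0,0,0],
    [0,0,0],
    [0,0,0],
    [0,0,0],
    [0,0,0],
    [0,0,0],
    [0,0,0],
    [0,0,0],
    [0,0,0],
    [0,0,0]
  ],
  "claw": [0.3,0.3,0.3,0.3,0.3,0.3,0.3,0.3,0.3,0.3]
}}

```text
time_s: 27.55
tcp_pos: [0.4567, 0.0514, 0.0429]
eef_rot: [180.0, 0.0, -84.7]
contact_force: [-0.5, -0.6, -1.8]
gripper_width: 0.0378
gripper_force: 20.0
```

{"op": "jog_arm", "data": {
  "travel": [
    [0,0,0.001],
    [0,0,0.001],
    [0,0,0.001],
    [0,0,0.001],
    [0,0,0.001],
    [0,0,0.001],
    [0,0,0.001],
    [0,0,0.001],
    [0,0,0.001],
    [0,0,0.001]
  ],
  "dr": [
    [0,0,0],
    [0,0,0],
    [0,0,0],
    [0,0,0],
    [0,0,0],
    [0,0,0],
    [0,0,0],
    [0,0,0],
    [0,0,0],
    [0,0,0]
  ],
  "claw": [0.3,0.3,0.3,0.3,0.3,0.3,0.3,0.3,0.3,0.3]
}}

```text
time_s: 28.8
tcp_pos: [0.4568, 0.0514, 0.0427]
eef_rot: [-180.0, -0.0, -84.7]
contact_force: [-1.4, 0.2, 5.6]
gripper_width: 0.0377
gripper_force: 20.0
```

Contact; release and rise.

{"op": "jog_arm", "data": {
  "travel": [
    [0,0,-0.0005],
    [0,0,-0.0005],
    [0,0,-0.0005],
    [0,0,-0.0005],
    [0,0,-0.0005],
    [0,0,-0.0005],
    [0,0,-0.06],
    [0,0,-0.22],
    [0,0,-0.22],
    [0,0,-0.22]
  ],
  "dr": [
    [0,0,0],
    [0,0,0],
    [0,0,0],
    [0,0,0],
    [0,0,0],
    [0,0,0],
    [0,0,0],
    [0,0,0],
    [0,0,0],
    [0,0,0]
  ],
  "claw": [0.3,0.5,0.7,0.9,1,1,1,1,1,1]
}}

```text
time_s: 30.05
tcp_pos: [0.4576, 0.0519, 0.154]
eef_rot: [-179.8, 0.1, -84.7]
contact_force: [0.3, 0.0, -0.3]
gripper_width: 0.0875
gripper_force: 0.0
```

```bash
python3 -c "
from h import *
s,c=cap('wrist','w4'); go([*P_muffler,.15],-97.85); go([*P_muffler,.052],-97.85)"
```

```text
travel [ 0.2695 -0.3304  0.0054] dr [-0.0002  0.0001  0.0365]
travel [ 0.2697 -0.3302  0.2014] dr [-0.0002  0.0001  0.0365]
```

View pics/w4.png

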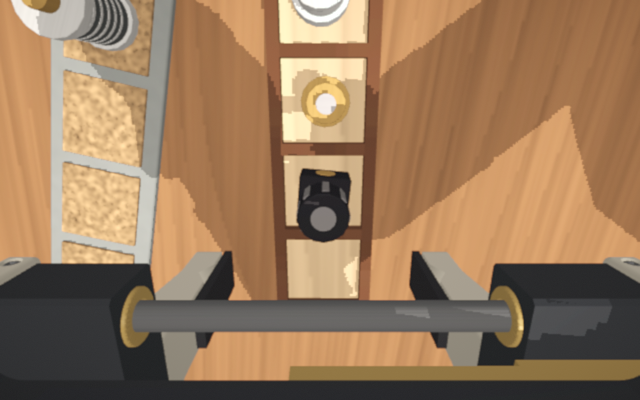

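Regulator (323,195) is upright in its compartment and the plug and coupler are still standing. Muffler next: banded sleeve, on the board's last pad.

{"op": "jog_arm", "data": {
  "travel": [
    [0.27,-0.33,0.005],
    [0.27,-0.33,0.005],
    [0.27,-0.33,0.005],
    [0.27,-0.33,0.005],
    [0.27,-0.33,0.005],
    [0.27,-0.33,0.005],
    [0.27,-0.33,0.09],
    [0.27,-0.33,0.2],
    [0.27,-0.33,0.2],
    [0.27,-0.33,0.2]
  ],
  "dr": [
    [0,0,0.0365],
    [0,0,0.0365],
    [0,0,0.0365],
    [0,0,0.0365],
    [0,0,0.0365],
    [0,0,0.0365],
    [0,0,0.0365],
    [0,0,0.0365],
    [0,0,0.0365],
    [0,0,0.0365]
  ],
  "claw": [1,1,1,1,1,1,1,1,1,1]
}}

```text
time_s: 31.35
tcp_pos: [0.6343, -0.0673, 0.0543]
eef_rot: [-179.9, -0.0, -97.8]
contact_force: [0.8, 0.4, 0.3]
gripper_width: 0.0879
gripper_force: 0.0
```

{"op": "jog_arm", "data": {
  "travel": [
    [0,0,0],
    [0,0,0],
    [0,0,0],
    [0,0,0],
    [0,0,0],
    [0,0,0],
    [0,0,0],
    [0,0,0],
    [0,0,0],
    [0,0,0]
  ],
  "dr": [
    [0,0,0],
    [0,0,0],
    [0,0,0],
    [0,0,0],
    [0,0,0],
    [0,0,0],
    [0,0,0],
    [0,0,0],
    [0,0,0],
    [0,0,0]
  ],
  "claw": [1,0.35,0.35,0.35,0.35,0.35,0.35,0.35,0.35,0.35]
}}

```text
time_s: 32.6
tcp_pos: [0.6333, -0.0678, 0.0523]
eef_rot: [180.0, -0.0, -97.9]
contact_force: [-1.0, 0.2, 1.1]
gripper_width: 0.043
gripper_force: 20.0
```

```bash
python3 -c "
from h import *
go([*T_muffler,.15],-84.7); s=r.get_state(); go([*T_muffler,s['tcp_pos'][2]-.004],-84.7)"
```

```text
travel [-0.3359  0.4175 -0.1953] dr [ 0.0001 -0.     -0.0365]
travel [-0.3359  0.4175  0.0081] dr [ 0.0001 -0.     -0.0365]
```

{"op": "jog_arm", "data": {
  "travel": [
    [0,0,-0.06],
    [0,0,-0.2],
    [0,0,-0.2],
    [-0.336,0.4175,-0.2],
    [-0.336,0.4175,-0.2],
    [-0.336,0.4175,-0.2],
    [-0.336,0.4175,-0.2],
    [-0.336,0.4175,-0.2],
    [-0.336,0.4175,-0.2],
    [-0.336,0.4175,-0.1]
  ],
  "dr": [
    [0,0,0],
    [0,0,0],
    [0,0,0],
    [0,0,-0.0365],
    [0,0,-0.0365],
    [0,0,-0.0365],
    [0,0,-0.0365],
    [0,0,-0.0365],
    [0,0,-0.0365],
    [0,0,-0.0365]
  ],
  "claw": [0.35,0.35,0.35,0.35,0.35,0.35,0.35,0.35,0.35,0.35]
}}

```text
time_s: 33.85
tcp_pos: [0.4528, 0.1291, 0.1047]
eef_rot: [-179.6, 0.2, -84.6]
contact_force: [0.4, 1.2, -3.0]
gripper_width: 0.0428
gripper_force: 20.0
```

{"op": "jog_arm", "data": {
  "travel": [
    [0,0,0.05],
    [0,0,0.08],
    [0,0,0.092],
    [0,0,0.097],
    [0,0,0.1],
    [0,0,0.102],
    [0,0,0.104],
    [0,0,0.106],
    [0,0,0.107],
    [0,0,0.107]
  ],
  "dr": [
    [0,0,0],
    [0,0,0],
    [0,0,0],
    [0,0,0],
    [0,0,0],
    [0,0,0],
    [0,0,0],
    [0,0,0],
    [0,0,0],
    [0,0,0]
  ],
  "claw": [0.35,0.35,0.35,0.35,0.35,0.35,0.35,0.35,0.35,0.35]
}}

```text
time_s: 35.1
tcp_pos: [0.4496, 0.1271, 0.0489]
eef_rot: [180.0, -0.0, -84.7]
contact_force: [-0.4, 0.4, -2.1]
gripper_width: 0.043
gripper_force: 20.0
```

{"op": "jog_arm", "data": {
  "travel": [
    [0,0,0],
    [0,0,0],
    [0,0,0],
    [0,0,0],
    [0,0,0.001],
    [0,0,0.001],
    [0,0,0.001],
    [0,0,0.001],
    [0,0,0.001],
    [0,0,0.001]
  ],
  "dr": [
    [0,0,0],
    [0,0,0],
    [0,0,0],
    [0,0,0],
    [0,0,0],
    [0,0,0],
    [0,0,0],
    [0,0,0],
    [0,0,0],
    [0,0,0]
  ],
  "claw": [0.35,0.35,0.35,0.35,0.35,0.35,0.35,0.35,0.35,0.35]
}}

```text
time_s: 36.35
tcp_pos: [0.4496, 0.1271, 0.0484]
eef_rot: [180.0, -0.0, -84.7]
contact_force: [0.8, -0.8, -2.4]
gripper_width: 0.0433
gripper_force: 20.0
```

{"op": "jog_arm", "data": {
  "travel": [
    [0,0,0.001],
    [0,0,0.001],
    [0,0,0.001],
    [0,0,0.001],
    [0,0,0.001],
    [0,0,0.001],
    [0,0,0.001],
    [0,0,0.001],
    [0,0,0.001],
    [0,0,0.001]
  ],
  "dr": [
    [0,0,0],
    [0,0,0],
    [0,0,0],
    [0,0,0],
    [0,0,0],
    [0,0,0],
    [0,0,0],
    [0,0,0],
    [0,0,0],
    [0,0,0]
  ],
  "claw": [0.35,0.35,0.35,0.35,0.35,0.35,0.35,0.35,0.35,0.35]
}}

```text
time_s: 37.6
tcp_pos: [0.4496, 0.1271, 0.0481]
eef_rot: [-180.0, -0.0, -84.7]
contact_force: [-2.7, -1.3, 5.5]
gripper_width: 0.0435
gripper_force: 20.0
```

{"op": "jog_arm", "data": {
  "travel": [
    [0,0,-0.0005],
    [0,0,-0.0005],
    [0,0,-0.0005],
    [0,0,-0.0005],
    [0,0,-0.0005],
    [0,0,-0.0005],
    [0,0,-0.06],
    [0,0,-0.22],
    [0,0,-0.32],
    [0,0,-0.32]
  ],
  "dr": [
    [0,0,0],
    [0,0,0],
    [0,0,0],
    [0,0,0],
    [0,0,0],
    [0,0,0],
    [0,0,0],
    [0,0,0],
    [0,0,0],
    [0,0,0]
  ],
  "claw": [0.35,0.55,0.75,0.9,1,1,1,1,1,1]
}}

```text
time_s: 38.85
tcp_pos: [0.4519, 0.1285, 0.2129]
eef_rot: [-179.5, 0.2, -84.7]
contact_force: [-0.5, 0.5, -1.1]
gripper_width: 0.0873
gripper_force: 0.0
```

{"op": "jog_arm", "data": {
  "travel": [
    [0,0,-0.2],
    [-0.1,0,-0.3],
    [-0.2,0,-0.3],
    [-0.2,0,-0.3],
    [-0.2,0,-0.3],
    [-0.2,0,-0.3],
    [-0.2,0,-0.3],
    [-0.2,0,-0.3],
    [-0.2,0,-0.3],
    [-0.2,0,-0.3]
  ],
  "dr": [
    [0,0,0],
    [0,0,0],
    [0,0,0],
    [0,0,0],
    [0,0,0],
    [0,0,0],
    [0,0,0],
    [0,0,0],
    [0,0,0],
    [0,0,0]
  ],
  "claw": [1,1,1,1,1,1,1,1,1,1]
}}

```text
time_s: 40.1
tcp_pos: [0.4404, 0.2266, 0.3579]
eef_rot: [180.0, 0.0, -84.7]
contact_force: [-0.2, 1.1, -0.5]
gripper_width: 0.0876
gripper_force: 0.0
```

```bash
python3 -c "
from h import *
cap('scene','s9')"
```

```text
(no output)
```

View pics/s9.png

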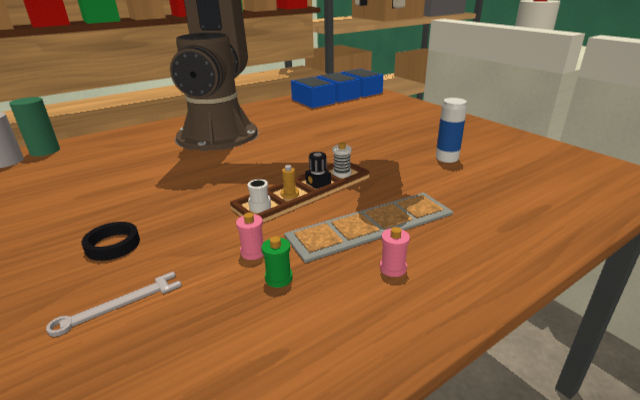

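All four stand upright in the tray: plug (259,193), coupler (289,183), regulator (318,168), muffler (342,160). That is the reverse order, and the arm is clear.

```bash
python3 -c "
from plant import r
print(r.close_job())"
```

```text
the job is handed in; nothing more can be done
None
```

All four fittings stand upright and released in the tray in reverse order (left to right from the robot: muffler, regulator, coupler, plug), and the job was handed in at about 40 s with the arm clear; no verdict came back.

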